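# Open the bar clamp on the glued peg caddy

### The arm

A 6-joint arm with a two-finger parallel gripper is mounted at the origin on the work surface. World frame = base frame: x ahead of the robot, y to its left, z up, the work surface at z = 0. Lengths are in m, angles in degrees, forces in N, time in s.
With the tool pointing down it reaches from about 0.35 to 0.875 m from the base axis. Payload 4.2 kg.
Tool frame: the origin (TCP) lies at the very end of the fingers, on their centre line; the grasp point (between the pads) lies 19 mm behind it; z points along the fingers, x is the direction in which the jaws open and shut, and the axes are right-handed (so a half turn about z gives the same grasp; the last joint's range is limited). The gripper opens to 87 mm and grips with 3 to 60 N. Pads are 19 mm wide; open, the fingers measure 117 mm over their backs; the gripper's body (75 mm by 190 mm) begins 51 mm behind the grasp point.
Start: joints at [87.41, 22.042, 0.453, 0, -68.411, -14.817], TCP at [0.187, 0.596, 0.183] pointing down, gripper open.
Joint ranges: [-179.83, 179.83], [-69.29, 118.12], [-61.27, 80.66], [-181.25, 117.63], [-171.15, -9.14], [-177.46, 177.46]. Speed limits (degrees/s): [159.86, 159.86, 180, 180, 180, 180].

### API

Orientations are given as a 3x3 rotation matrix whose columns are the frame's x, y, z axes.
In Python, from station import r gives the robot as it stands.
- The arm moves only by the tool move_arm, never from a script. Its argument "series" is a list that holds one entry, the list of rows, each a list of 7 numbers: the shift along the tool's x, y, z in cm, then the turn, a rotation vector about the tool's x, y, z in degrees, then the opening, from -1 (shut) to 1 (fully open). In form: [[[dx, dy, dz, wx, wy, wz, fingers], ...]]. A call has 1 to 12 rows; each row shifts and turns the commanded pose from where the row before left it, along the tool's axes as they then stand; what a row does not reach is not made up. A row lasts 1/8 s, in which the tool goes at most 62.5 mm and 10.7 degrees, less where a joint would pass 70% of its speed; a pose out of reach is approached as far as the arm can. A call is refused whole if a number of a shift passes 6.25 or a number of a turn 10.7, either way. A call with a gripper value outside its range is refused whole. The fingers move at their own pace and stop on an object; the grip force is fixed at half the most. Time passes only in rows, so rows that do not move let the fingers close. It gives the time, the measured TCP pose, the force and the opening at its end, in the units of the state.
- r.sense(): the state, without advancing time (a new reading comes with each control period).
- r.capture(name): name is "side" or "top" or "wrist"; returns a dict with "color" (400x640x3 uint8, blue, green, red), "fx", "fy", "cx", "cy" (pixels), "rvec" (rotation vector, rad) and "tvec" (3), from world to camera coordinates, as OpenCV has them; the wrist camera has in their place "tool_from_camera" (4x4, takes a point from camera to tool coordinates, whose origin is the TCP and whose axes are the tool frame's). Camera axes: x right, y down, z forward; pixel columns grow to the right and rows downward; lengths in m; the calibration is good to about 2 mm. A picture is of the moment at which its call begins: read the wrist's pose just before it. There is no depth.
- r.finish_job(): hands the job in, once; it reports no verdict.
The state is a dict: "time_s": time; "joints": joint angles; "joint_velocities": joint speeds; "effort": joint torques, N m; "tcp_pos": TCP position; "ee_rot": TCP orientation; "wrist_force": force on the tool from outside, world axes, zero at the start; "moment": the same for the moment, N m; "gripper_width": opening from 0.0 (shut) to 1.0 (fully open).
Only numpy, scipy, OpenCV 4.12 (cv2) and the standard library are available. Lean on these libraries where they do the work, as an engineer would, in place of code of your own. Each camera call takes 0.05 s, during which the arm holds its last target.

### The job

The glue on the wooden peg caddy has set and the clamp's screw has already been slackened. With a fingertip, press down the spring-loaded thumb lever of the clamp's sliding jaw to free its ratchet and, keeping it pressed, push the jaw back along the notched bar, away from the caddy, all the way to the stop bolt; then let go and move clear. Leave the caddy where it rests, not lifted or tipped, and do not disturb the things standing around the clamp.

Things in the scene. Friction and masses are not known exactly. Their poses are not given: they have to be found in the camera images.
- clamp: Bar clamp on a plywood glue-up board (180 x 480 x 12 mm), fixed. Origin: on the counter under the bar's centre line, at the sliding jaw's gripping face when joint jaw is 0. y runs level along the bar the way the jaw opens, x across, z up. Notched bar 26 mm wide, top 44 mm above the counter. Towards -y: caddy, then screw head and crank (to y = -250 mm, 107 mm high). Stop bolt on the bar at y = 232 mm, 9 mm high.
- jaw (a joint): Travel of the dark steel jaw in m: 0 = at the caddy, 0.136 = at the stop bolt. Lever up: the ratchet stops it at the next notch (every 15 mm). Lever down: it slides with about 2 N friction. Face plate 66 mm wide, 14 mm thick, top 103 mm above the counter; behind it (+y) a low saddle 41 mm wide, to 88 mm from the gripping face, 49 mm above the counter, carries the lever.
- release (a joint): Thumb lever angle in rad: 0 = up (ratchet engaged), 0.36 = pressed fully down on its stop; the ratchet is free above 0.23. A spring lifts it when let go: about 2.5 N at first, 6 N at the bottom. If it rises on the way, the ratchet catches in the next notch.
- release_pad (a point): Middle of the top of the lever's steel thumb pad; when up, 66 mm above the counter, 68 mm behind the gripping face. Pad 38 mm across the bar, 34 mm along it, rising 0.3 rad to the rear, where a rolled edge stands 3 mm proud. Pressed home this point goes 12 mm down and 7 mm rearward and the pad is nearly level. Nearby only the jaw's face plate is higher. x across the bar, y along it, tilting with the lever.
- caddy_center (a point): Centre of the glued wooden peg caddy, an open tray 160 mm across the bar, 120 mm along it, 60 mm high, 0.45 kg, loose on two pine battens 45 mm above the counter (its top at 105 mm), between screw pad and jaw with a few mm of play. To be left alone.
- canister: Closed clear plastic canister of wooden pegs with white lid, 100 mm across, 152 mm high, loose; origin at the centre of its underside. To be left alone.
- darning_egg: Wooden darning egg with handle lying down, egg 55 mm thick and 75 mm long, handle along its -x to 126 mm; origin under the egg. To be left alone.
- dish: Lavender ceramic trinket dish, 100 mm across, 28 mm high; origin at the centre of its underside. To be left alone.
Things that resemble listed ones, but are neither listed nor needed, are in the scene too. What is shaped like the part that bears caddy_center but black or green is not meant.

How it is judged (in metres and radians):
On the way, in this order (a step that is already met when the one before it is completed fails the run):
1. the thumb lever is pressed down far enough to free the ratchet, the jaw still near its first notch (value of joint release above 0.22 rad and value of joint jaw below 0.02 m), for 0.04 s.
2. the jaw is pushed back to the stop bolt (value of joint jaw above 0.126 m), for 0.1 s.
At the end, for the whole second after the job is handed in: The jaw rests within 10 mm of the stop bolt (joint jaw above 0.126), the lever let go, the caddy within 15 mm of where it stood and level (value of joint jaw above 0.126 m and velocity of joint jaw between -0.005 and 0.005 m/s and distance of caddy_center from where it was at the start of the episode below 0.015 m and angle between caddy_center's own z axis and vertical below 0.08 rad); the robot touches nothing.
It fails at once if the caddy is lifted, tipped or pushed away (distance of caddy_center from where it was at the start of the episode above 0.02 m or height (world z) of caddy_center above 0.087 m or angle between caddy_center's own z axis and vertical above 0.12 rad).
It fails at once if a thing standing around the clamp is moved more than 20 mm (distance of any of canister, darning_egg, dish from where it was at the start of the episode above 0.02 m).
It also fails if it takes over 40 s, if anything falls off the work surface, if the arm or the gripper's body presses on something with over 40 N, if the wrist force passes 120 N, or if a joint passes its speed limit or range.

## Working session

There is one attempt and no reset: what is moved stays moved. The work goes in short steps, Python scripts to look and compute and a tool call to move; the robot and the scene stay as the last step left them, time stands still between calls to the robot, and variables do not carry over. Pictures are saved under pics/ and viewed, and the job is handed in when it is done.

Besides the shell and the picture viewer there is one more tool, called after "Call:" as a command line: name --argument value ..., lists and objects as JSON in quotes. move_arm: Moves the arm, as the interface text tells. Its arguments: {"type":"object","properties":{"series":{"type":"array","items":{"type":"array","items":{"type":"array","items":{"type":"number"}}}}},"required":["series"]}

```bash
mkdir -p pics; ls; python3 - <<'E'
from station import r
import cv2
s=r.sense();print(s)
for n in("side","top","wrist"):
    c=r.capture(n);cv2.imwrite(f"pics/{n}0.png",c["color"]);print(n,{k:v for k,v in c.items() if k!="color"})
E
```

```text
pics
{'time_s': 0.0, 'joints': array([ 8.74101935e+01,  2.20913413e+01,  3.77136480e-01, -2.94170908e-02,
       -6.84092661e+01, -1.48176737e+01]), 'joint_velocities': array([-0.02177001, -0.00049605,  0.02745086, -0.04238234, -0.05342445,
        0.04794956]), 'effort': array([-7.08135813e-04, -3.90664208e+01,  1.87409270e+01,  4.21973169e+00,
        1.10083105e-02, -1.95334278e-04]), 'tcp_pos': array([0.18674316, 0.59571439, 0.18213441]), 'ee_rot': array([[-2.99345496e-01, -9.54144614e-01, -5.74284491e-04],
       [-9.54142238e-01,  2.99346033e-01, -2.13115548e-03],
       [ 2.20534030e-03, -9.00027038e-05, -9.99997564e-01]]), 'wrist_force': array([-0.46608791, -0.1813642 , -1.0292642 ]), 'moment': array([-0.05611112,  0.01323957,  0.03991447]), 'gripper_width': 1.002302450490719}
side {'fx': 494.7156843771786, 'fy': 494.7156843771786, 'cx': 331.47052694296156, 'cy': 197.66747224487685, 'rvec': array([ 2.25542985, -0.72584294,  0.28186238]), 'tvec': array([-0.56095838,  0.13054435,  1.21922618])}
top {'fx': 483.286289504682, 'fy': 483.286289504682, 'cx': 319.9058602377814, 'cy': 201.9419520371272, 'rvec': array([ 2.12139173, -2.15377155,  0.16786056]), 'tvec': array([-0.22137711,  0.52398142,  1.53421774])}
wrist {'fx': 327.7525891243945, 'fy': 327.7525891243945, 'cx': 320.50554985696084, 'cy': 197.88750270411407, 'tool_from_camera': array([[ 9.99998903e-01, -2.96247650e-04,  1.45109705e-03,
         3.06303824e-04],
       [-6.02788751e-05,  9.70836963e-01,  2.39740668e-01,
        -6.45744798e-02],
       [-1.47980127e-03, -2.39740493e-01,  9.70835880e-01,
        -2.00126777e-01],
       [ 0.00000000e+00,  0.00000000e+00,  0.00000000e+00,
         1.00000000e+00]])}
```

View pics/side0.png

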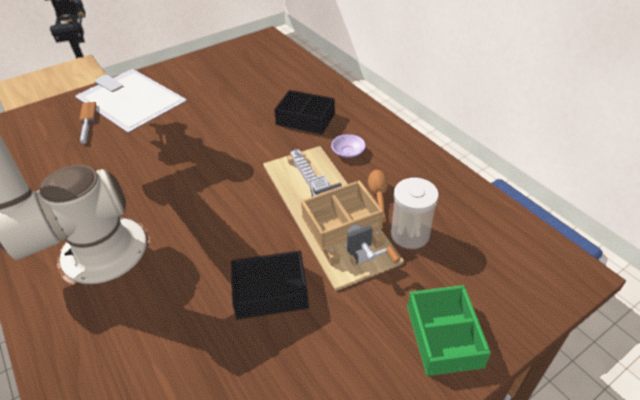

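View pics/top0.png

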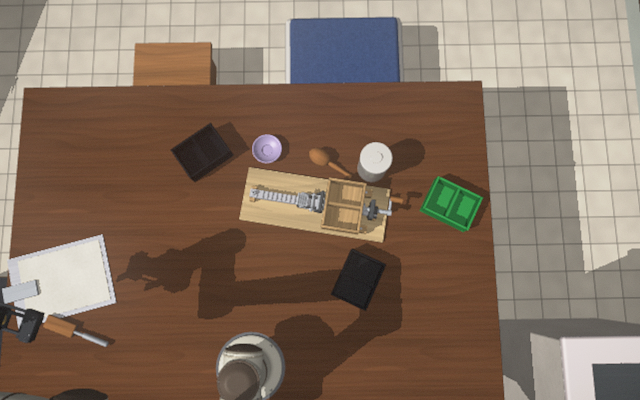

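View pics/wrist0.png

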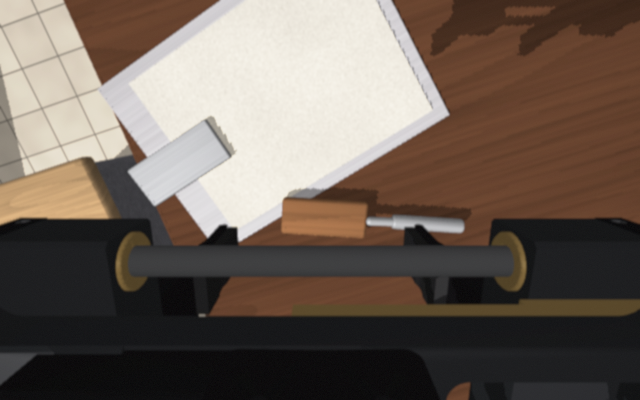

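The clamp sits ahead of the robot: in the top view the board spans about (240–392, 168–242), the jaw is near (318,200), and the stop is at the left end near (253,193). I'll measure it next.

```bash
cat > h.py <<'E'
import numpy as np,cv2
from station import r
def ray(c,uv):
    R=cv2.Rodrigues(np.array(c["rvec"]))[0];t=np.array(c["tvec"])
    d=R.T@np.array([(uv[0]-c["cx"])/c["fx"],(uv[1]-c["cy"])/c["fy"],1]);return -R.T@t,d
def onz(c,uv,z):
    o,d=ray(c,uv);return o+d*(z-o[2])/d[2]
def proj(c,P):
    return cv2.projectPoints(np.array(P,float).reshape(-1,3),np.array(c["rvec"]),np.array(c["tvec"]),np.array([[c["fx"],0,c["cx"]],[0,c["fy"],c["cy"]],[0,0,1]]),None)[0].reshape(-1,2)
E
python3 - <<'E'
from h import *
c=r.capture("top");im=c["color"]
cv2.imwrite("pics/t1.png",cv2.resize(im[150:260,225:405],None,fx=4.4,fy=4.4,interpolation=cv2.INTER_CUBIC))
s=r.capture("side")["color"]
cv2.imwrite("pics/s1.png",cv2.resize(s[130:295,255:415],None,fx=3.6,fy=3.6,interpolation=cv2.INTER_CUBIC))
hsv=cv2.cvtColor(im,cv2.COLOR_BGR2HSV)
for uv in [(247,168),(239,220),(392,187),(384,242)]: print(uv,onz(c,uv,.012))
E
```

```text
(247, 168) [0.64457448 0.0140399  0.012     ]
(239, 220) [0.46897922 0.03889649 0.012     ]
(392, 187) [ 0.57204404 -0.47051811  0.012     ]
(384, 242) [ 0.38911956 -0.43726664  0.012     ]
```

View pics/t1.png

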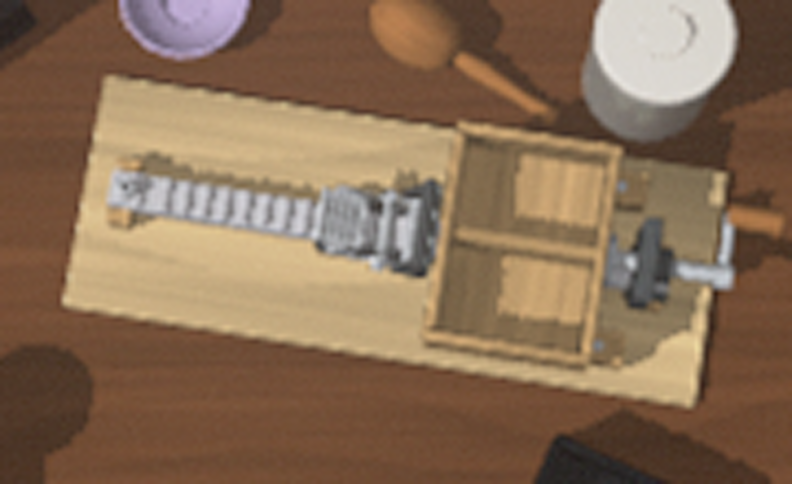

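View pics/s1.png

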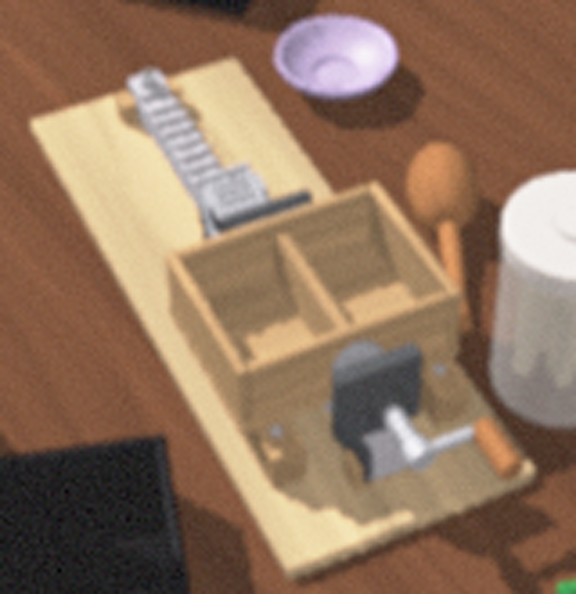

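```bash
python3 - <<'E'
from h import *
c=r.capture("top");im=c["color"]
hsv=cv2.cvtColor(im,cv2.COLOR_BGR2HSV)
print(hsv[215,260],hsv[250,260],hsv[200,303],hsv[196,275])
m=cv2.inRange(hsv,(12,40,120),(30,140,255));m[:160]=0;m[250:]=0;m[:,:230]=0;m[:,398:]=0
m=cv2.morphologyEx(m,cv2.MORPH_CLOSE,np.ones((9,9)))
cs,_=cv2.findContours(m,0,1);k=max(cs,key=cv2.contourArea)
b=cv2.boxPoints(cv2.minAreaRect(k));print(b)
bw=np.array([onz(c,p,.012) for p in b])[:,:2];print(bw, np.linalg.norm(np.diff(bw,axis=0),axis=1))
# right border lines: long edges through contour
f=lambda x,y,z:onz(c,(225+x/4.4,150+y/4.4),z)
P=f(345,222,.066);B=f(130,187,.053)
print("pad",P,"bolt",B,"d",np.linalg.norm((P-B)[:2]))
# saddle/bar centreline: bar edges near left end & near saddle, z=.044
L=(f(112,172,.044)+f(108,204,.044))/2; Rr=(f(308,199,.044)+f(302,234,.044))/2
print("bar",L,Rr,"w",np.linalg.norm(f(112,172,.044)-f(108,204,.044)),"yaw",np.degrees(np.arctan2(*(L-Rr)[:2][::-1])))
# face plate top ends
a,bb=f(432,183,.103),f(420,272,.103);print("plate",a,bb,np.linalg.norm(a-bb))
print("caddy",[f(x,y,.105).round(4) for x,y in((460,122),(620,147),(585,365),(427,340))])
E
```

```text
[ 18  89 201] [ 12 136 116] [120   5 152] [132   6 207]
[[227.37225 163.84497]
 [394.89166 156.14291]
 [398.8036  241.22742]
 [231.28418 248.92947]]
[[ 0.65994055  0.08026836]
 [ 0.67771205 -0.48433211]
 [ 0.39091501 -0.48584262]
 [ 0.37402473  0.06305148]] [0.56488009 0.28680102 0.5491539 ]
pad [ 0.52226771 -0.17643015  0.066     ] bolt [ 0.55302052 -0.01753992  0.053     ] d 0.16183893701162946
bar [ 0.55415328 -0.00145215  0.044     ] [ 0.53047564 -0.14607178  0.044     ] w 0.024249671990907457 yaw 80.701825347444
plate [ 0.54345671 -0.24013009  0.103     ] [ 0.47944927 -0.23059722  0.103     ] 0.06471342736282902
caddy [array([ 0.5872, -0.2609,  0.105 ]), array([ 0.5672, -0.3749,  0.105 ]), array([ 0.4114, -0.3456,  0.105 ]), array([ 0.4307, -0.2348,  0.105 ])]
```

```bash
python3 - <<'E'
from h import *
from scipy.spatial.transform import Rotation as Ro
c=r.capture("side")
u=np.array([.160,.987]);v=np.array([.987,-.16])
p=np.array([.522,-.176]);
for q in (p,p+.01*u,p+.0*u+.004*v): print(proj(c,[*q,.066]))
for x in(-.019,.019):
  for y in(-.017,.017): print(proj(c,[*(p+x*v+y*u),.066+y*.3]))
s=r.sense();R=s["ee_rot"];P=s["tcp_pos"];G=np.array([.530,-.127,.20])
n=16
for i in range(n):
    d=R.T@((G-P)/(n))*100 
    print("%.2f,%.2f,%.2f"%tuple(d)); R=R@Ro.from_rotvec([0,0,81.8/n],degrees=True).as_matrix()
E
```

```text
[[318.18951508 184.73531748]]
[[316.56362959 182.38668075]]
[[319.58963853 184.25365752]]
[[314.33926707 192.55519025]]
[[308.69840707 181.57944477]]
[[327.70421518 187.89903476]]
[[321.96179721 177.07379379]]
3.67,-3.40,-0.10
3.35,-3.71,-0.10
3.01,-4.00,-0.10
2.64,-4.25,-0.10
2.25,-4.47,-0.10
1.85,-4.65,-0.10
1.42,-4.80,-0.10
0.99,-4.90,-0.10
0.55,-4.97,-0.10
0.10,-5.00,-0.10
-0.34,-4.99,-0.10
-0.78,-4.94,-0.10
-1.22,-4.85,-0.10
-1.65,-4.72,-0.10
-2.06,-4.56,-0.10
-2.46,-4.36,-0.10
```

The side view agrees to within about 2 px and suggests the pad is roughly 3 mm further in +v, near (0.525, -0.176). I'll move above it and confirm with the wrist camera.

Call:
move_arm --series '[[[3.67,-3.4,-0.1,0,0,5.1,-1],[3.35,-3.7,-0.1,0,0,5.1,-1],[3.0,-4.0,-0.1,0,0,5.1,-1],[2.65,-4.25,-0.1,0,0,5.1,-1],[2.25,-4.5,-0.1,0,0,5.1,-1],[1.85,-4.65,-0.1,0,0,5.1,-1],[1.4,-4.8,-0.1,0,0,5.1,-1],[1.0,-4.9,-0.1,0,0,5.1,-1],[0.55,-5.0,-0.1,0,0,5.1,-1],[0.1,-5.0,-0.1,0,0,5.1,-1],[-0.35,-5.0,-0.1,0,0,5.1,-1],[-0.8,-4.95,-0.1,0,0,5.1,-1]]]'

```text
time_s: 1.85
tcp_pos: [0.4463, 0.0525, 0.1957]
ee_rot: [[-0.981, -0.195, 0.001], [-0.195, 0.981, 0.0], [-0.001, 0.0, -1.0]]
wrist_force: [0.9, 0.6, -0.2]
gripper_width: 0.009
```

Call:
move_arm --series '[[[-1.2,-4.85,-0.1,0,0,5.1,-1],[-1.65,-4.7,-0.1,0,0,5.1,-1],[-2.05,-4.55,-0.1,0,0,5.1,-1],[-2.45,-4.35,-0.1,0,0,5.1,-1],[0,0,0,0,0,0,-1],[0,0,0,0,0,0,-1]]]'

```text
time_s: 2.6
tcp_pos: [0.5311, -0.1262, 0.199]
ee_rot: [[-0.988, 0.157, -0.001], [0.157, 0.988, 0.0], [0.001, 0.0, -1.0]]
wrist_force: [0.3, -0.1, 0.2]
gripper_width: 0.004
```

```bash
cat >> h.py <<'E'
def wcap():
    s=r.sense();c=r.capture("wrist");T=np.eye(4);T[:3,:3]=s["ee_rot"];T[:3,3]=s["tcp_pos"]
    W=np.linalg.inv(T@c["tool_from_camera"]);c["rvec"]=cv2.Rodrigues(W[:3,:3])[0];c["tvec"]=W[:3,3];return s,c
E
python3 - <<'E'
from h import *
s,c=wcap();print(s);cv2.imwrite("pics/w1.png",c["color"])
np.savez("w1.npz",**c)
E
```

```text
{'time_s': 2.6, 'joints': array([ 3.64531601e+00,  1.37145457e+01, -9.25713344e+00, -2.29161829e-02,
       -6.70719544e+01, -1.26547458e+01]), 'joint_velocities': array([ 1.37562618, -0.84986323, -0.56446226,  0.12108446,  0.05045516,
        0.01810583]), 'effort': array([-6.03732392e-01, -3.08638430e+01,  1.87321740e+01,  4.21983272e+00,
        2.90719816e-02, -3.01757900e-04]), 'tcp_pos': array([ 0.53108716, -0.12616143,  0.19895494]), 'ee_rot': array([[-9.87637824e-01,  1.56751122e-01, -7.83399308e-04],
       [ 1.56750915e-01,  9.87638116e-01,  3.19201108e-04],
       [ 8.23750149e-04,  1.92456530e-04, -9.99999642e-01]]), 'wrist_force': array([ 0.32072997, -0.08840275,  0.24988653]), 'moment': array([ 0.10523816, -0.03365827, -0.02174363]), 'gripper_width': 0.003949212478961898}
```

View pics/w1.png

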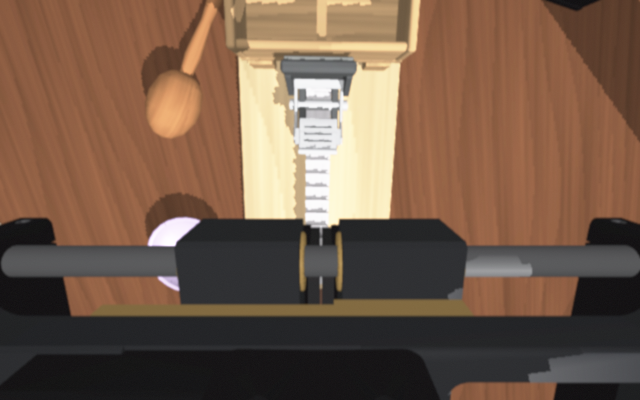

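```bash
python3 - <<'E'
import cv2
im=cv2.imread("pics/w1.png");cv2.imwrite("pics/w1z.png",cv2.resize(im[40:230,260:380],None,fx=3,fy=3,interpolation=cv2.INTER_CUBIC))
E
```

```text
(no output)
```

View pics/w1z.png

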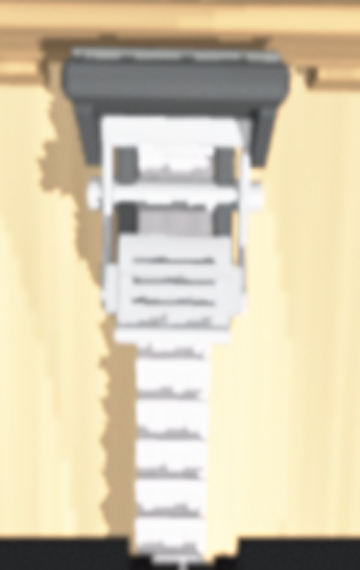

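```bash
python3 - <<'E'
from h import *
c=dict(np.load("w1.npz"));f=lambda x,y,z:onz(c,(260+x/3,40+y/3),z)
P=f(175,286,.066);print("pad",P)
a,b=f(118,238,.061),f(230,238,.061);print("front",(a+b)/2,np.linalg.norm(a-b))
a,b=f(116,337,.073),f(238,337,.073);print("rear",(a+b)/2,np.linalg.norm(a-b))
b0=(f(136,350,.044)+f(208,350,.044))/2;b1=(f(134,540,.044)+f(208,540,.044))/2
d=b1-b0;print("bar",b0,b1,np.degrees(np.arctan2(d[1],d[0])),np.linalg.norm(f(136,350,.044)-f(208,350,.044)))
a,b=f(63,75,.1),f(289,75,.1);print("plate",(a+b)/2,np.linalg.norm(a-b))
s=r.sense();t=s["tcp_pos"];R=s["ee_rot"];print(t,(R.T@(P-t))*100)
E
```

```text
pad [ 0.52502094 -0.17371831  0.066     ]
front [ 0.52291974 -0.18910402  0.061     ] 0.0374479914309295
rear [ 0.52689371 -0.15761432  0.073     ] 0.040284578415814676
bar [ 0.52998131 -0.15035061  0.044     ] [ 0.54176224 -0.07956405  0.044     ] 80.55092901011874 0.025970220667990943
plate [ 0.51491901 -0.23376981  0.1       ] 0.06437284716035414
[ 0.53107037 -0.12569331  0.19919762] [-0.15533055 -4.84063116 13.31879073]
```

Pad centre is (0.525, -0.174), and its measured width (37–40 mm) and the bar width (26 mm) match the given sizes. Tool y lies along the bar within 0.5°. Next I go above the pad.

Call:
move_arm --series '[[[-0.15,-4.85,2.0,0,0,-0.4,-1],[0,0,4.0,0,0,0,-1],[0,0,4.0,0,0,0,-1],[0,0,1.0,0,0,0,-1],[0,0,0,0,0,0,-1],[0,0,0,0,0,0,-1]]]'

```text
time_s: 3.4
tcp_pos: [0.527, -0.1741, 0.0912]
ee_rot: [[-0.989, 0.148, 0.004], [0.148, 0.989, -0.001], [-0.004, -0.0, -1.0]]
wrist_force: [-0.0, 1.0, 0.6]
gripper_width: 0.01
```

```bash
python3 - <<'E'
from h import *
c=r.capture("side")
cv2.imwrite("pics/s2.png",cv2.resize(c["color"][60:260,230:430],None,fx=3,fy=3,interpolation=cv2.INTER_CUBIC))
s,c=wcap();print(s["tcp_pos"],s["wrist_force"],(s["ee_rot"].T@(np.array([.525,-.174,.066])-s["tcp_pos"]))*100);cv2.imwrite("pics/w2.png",c["color"])
E
```

```text
[ 0.52689078 -0.17414931  0.09116691] [ 0.26757221  0.42189314 -0.61152937] [ 0.19877299 -0.01364572  2.51595164]
```

View pics/s2.png

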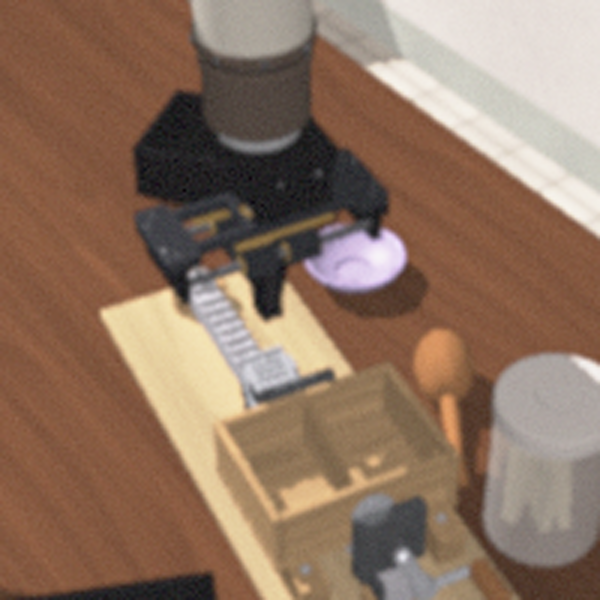

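View pics/w2.png

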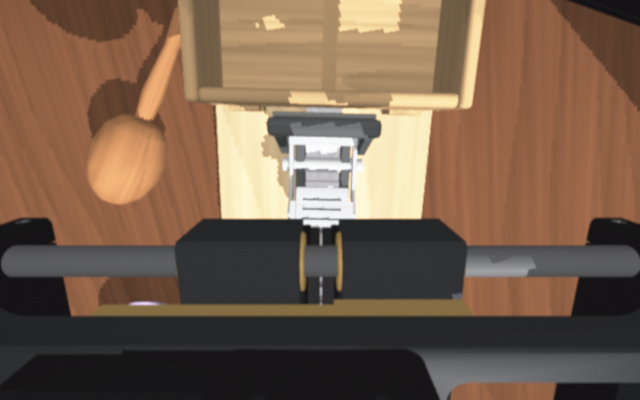

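```bash
python3 - <<'E'
from h import *
c=r.capture("side");s=r.sense();t=s["tcp_pos"];print(t)
for P in (t,[.525,-.174,.066],[.525,-.174,.091],[.529,-.152,.091]): print((proj(c,P)-[230,60])*3)
s,c=wcap();print(proj(c,t),proj(c,[.525,-.174,.066]))
E
```

```text
[ 0.52633716 -0.17429194  0.09066323]
[[266.65035876 349.9446735 ]]
[[266.13891872 371.51762136]]
[[265.14695207 350.09196728]]
[[254.62362744 334.36843823]]
[[319.60216549 222.42135553]] [[321.69464803 211.7870303 ]]
```

```bash
python3 - <<'E'
from h import *
c=r.capture("side")["color"][130:200,290:350];t=r.capture("top")["color"][160:240,260:350]
cv2.imwrite("pics/s3.png",np.hstack([cv2.resize(c,(480,560),interpolation=cv2.INTER_CUBIC)]))
cv2.imwrite("pics/t3.png",cv2.resize(t,None,fx=6,fy=6,interpolation=cv2.INTER_CUBIC))
E
```

```text
(no output)
```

View pics/s3.png

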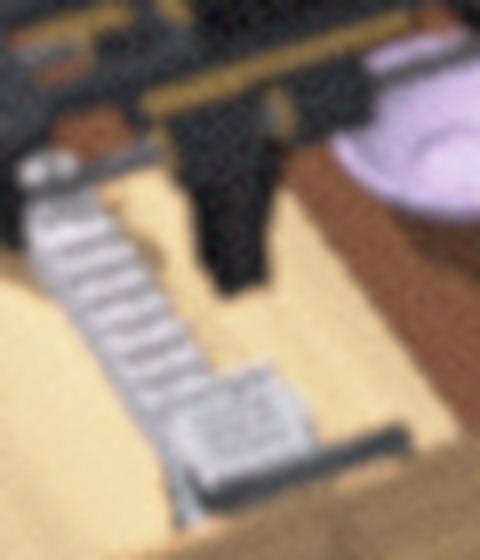

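View pics/t3.png

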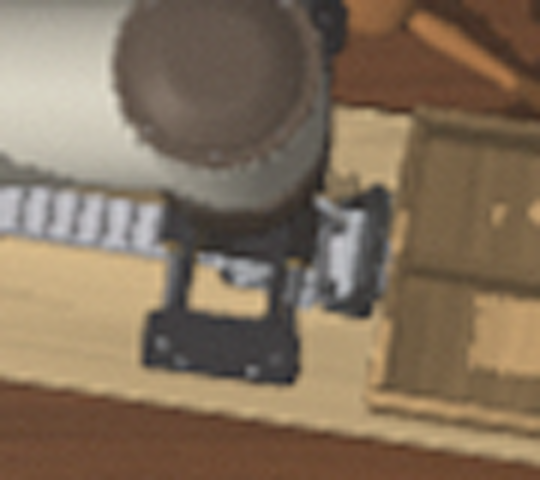

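The fingertip shows at side pixel (319,166), while the reported TCP projects to (319,177). I'll check that disagreement before going down.

```bash
python3 - <<'E'
from h import *
s=r.sense();R=s["ee_rot"];t=s["tcp_pos"];print(t)
for n,(x0,y0,w,h,k) in {"side":(260,80,110,130,5),"top":(240,140,140,110,5)}.items():
    c=r.capture(n);im=cv2.resize(c["color"][y0:y0+h,x0:x0+w],None,fx=k,fy=k,interpolation=cv2.INTER_CUBIC)
    for L,col in((0,(0,0,255)),(.019,(0,255,0)),(.07,(255,0,0)),(.12,(0,255,255)),(.2,(255,0,255))):
        p=(proj(c,t-R[:,2]*L)[0]-[x0,y0])*k;cv2.circle(im,tuple(int(v) for v in p),4,col,-1)
    for a in(-.015,.015):
      for b in(-.0095,.0095):
        p=(proj(c,t+R@[a,b,0])[0]-[x0,y0])*k;cv2.circle(im,tuple(int(v) for v in p),3,(255,255,0),-1)
    cv2.imwrite(f"pics/ax_{n}.png",im)
E
```

```text
[ 0.52574056 -0.17440054  0.08990428]
```

View pics/ax_side.png

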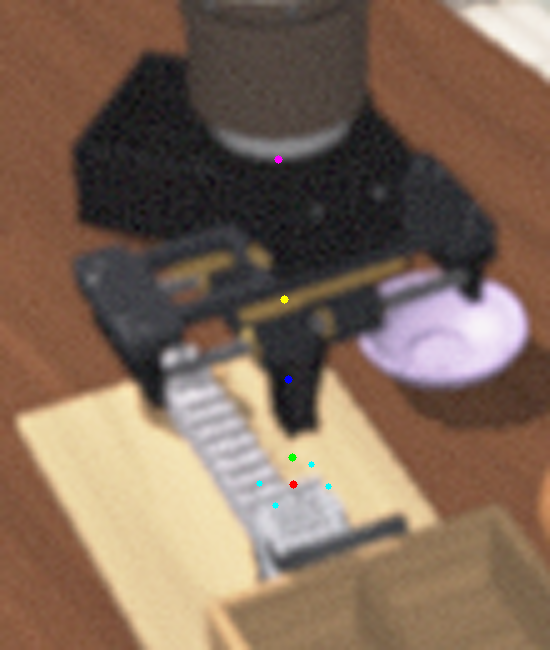

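View pics/ax_top.png

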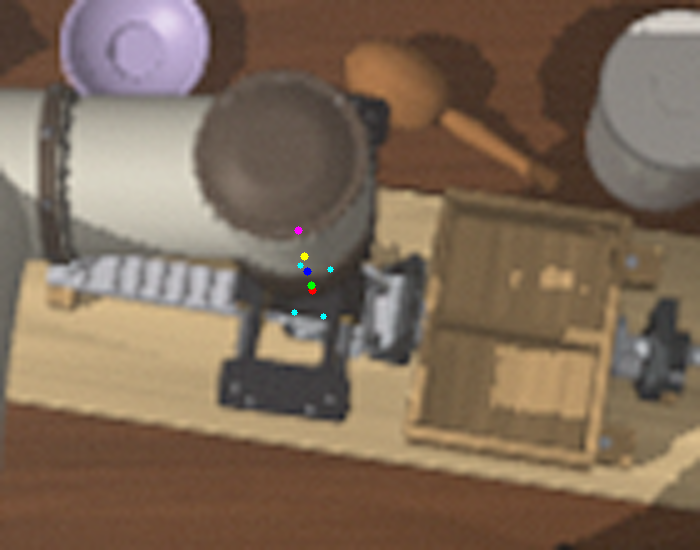

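```bash
python3 - <<'E'
from h import *
s,c=wcap();R=s["ee_rot"];t=s["tcp_pos"];print(t,s["wrist_force"])
im=c["color"][130:320,220:420]*1
im=cv2.resize(np.clip(im.astype(float)*2,0,255).astype(np.uint8),None,fx=3.5,fy=3.5,interpolation=cv2.INTER_CUBIC)
for L,col in((0,(0,0,255)),(.019,(0,255,0)),(.04,(255,0,0)),(.07,(0,255,255))):
    p=(proj(c,t-R[:,2]*L)[0]-[220,130])*3.5;print(p);cv2.circle(im,tuple(int(v) for v in p),4,col,-1)
cv2.imwrite("pics/w3.png",im)
E
```

```text
[ 0.52553487 -0.17442799  0.08951326] [-0.23373376 -0.01228248 -0.03931332]
[348.62676639 323.4774584 ]
[348.35216964 358.88033666]
[347.97974777 406.8954936 ]
[347.26205658 499.42511667]
```

View pics/w3.png

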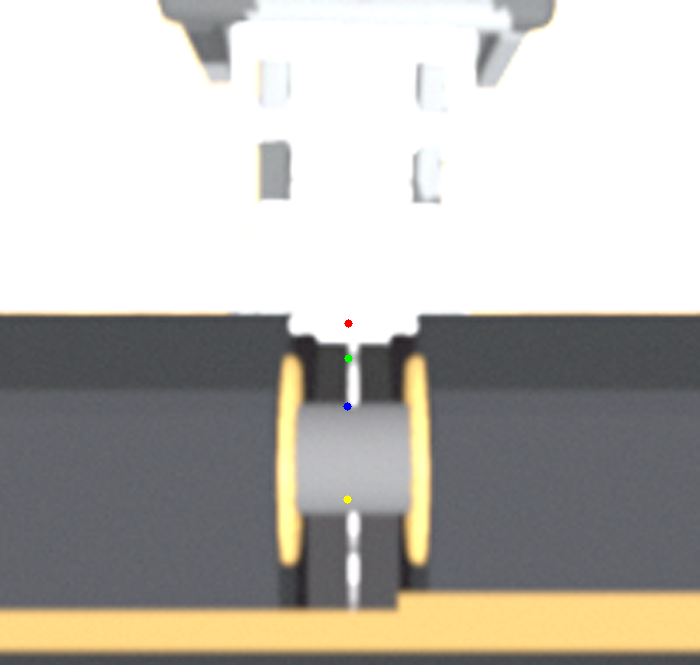

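Both the side and wrist views show the visible fingertip about 38 mm behind the reported TCP. The horizontal position agrees, so I'll descend slowly and let the force show where contact is.

Call:
move_arm --series '[[[0,0,0.6,0,0,0,-1],[0,0,0.6,0,0,0,-1],[0,0,0.5,0,0,0,-1],[0,0,0,0,0,0,-1],[0,0,0,0,0,0,-1]]]'

```text
time_s: 4.47
tcp_pos: [0.5256, -0.1744, 0.0723]
ee_rot: [[-0.989, 0.15, 0.0], [0.15, 0.989, -0.0], [-0.0, -0.0, -1.0]]
wrist_force: [0.6, 0.0, -0.8]
gripper_width: 0.002
```

Call:
move_arm --series '[[[0,0,0.3,0,0,0,-1],[0,0,0.2,0,0,0,-1],[0,0,0,0,0,0,-1],[0,0,0,0,0,0,-1]]]'

```text
time_s: 4.97
tcp_pos: [0.5255, -0.1744, 0.0673]
ee_rot: [[-0.989, 0.15, 0.0], [0.15, 0.989, -0.0], [-0.0, -0.0, -1.0]]
wrist_force: [0.1, 0.3, -0.0]
gripper_width: 0.009
```

```bash
python3 - <<'E'
from h import *
c=r.capture("side");s=r.sense();print(s["tcp_pos"],s["wrist_force"],s["moment"],s["time_s"])
cv2.imwrite("pics/s4.png",cv2.resize(c["color"][130:210,280:370],None,fx=7,fy=7,interpolation=cv2.INTER_CUBIC))
E
```

```text
[ 0.52550897 -0.17440987  0.06732523] [-0.45087931 -0.38622744 -0.2929049 ] [ 0.08219463 -0.02481818  0.02218824] 5.025
```

View pics/s4.png

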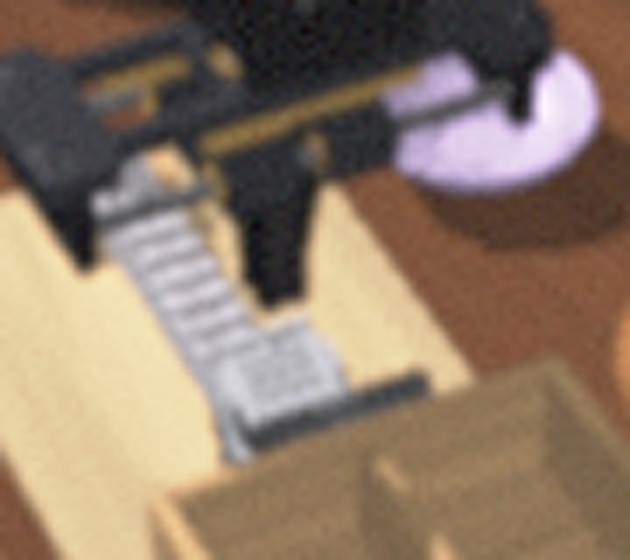

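```bash
python3 - <<'E'
from h import *
s,w=wcap();c=r.capture("side");R=s["ee_rot"];t=s["tcp_pos"]
cv2.imwrite("pics/w4.png",cv2.resize(np.clip(w["color"][190:260,280:360].astype(float)*1.5,0,255).astype(np.uint8),None,fx=8,fy=8,interpolation=cv2.INTER_CUBIC))
for yy in(-.0095,0):
  for L in(0,.02,.03,.04): print(yy,L,proj(w,t+R@[0,yy,-L]),proj(c,t+R@[0,yy,-L]))
P=[]
for uw,us in (((320,228.6),(280+283/7,130+303/7)),):
    o1,d1=ray(w,uw);o2,d2=ray(c,us)
    A=np.c_[d1,-d2];k=np.linalg.lstsq(A,o2-o1,rcond=None)[0]
    p=o1+d1*k[0];q=o2+d2*k[1];print(p,q,R.T@(p-t),R.T@(q-t))
E
```

```text
-0.0095 0 [[319.59937383 208.12716824]] [[320.54401842 185.70594588]]
-0.0095 0.02 [[319.51452074 217.48254585]] [[320.29788428 179.9976096 ]]
-0.0095 0.03 [[319.46516988 222.92366688]] [[320.1727441  177.09536175]]
-0.0095 0.04 [[319.41014048 228.99086803]] [[320.04619061 174.16033677]]
0 0 [[319.60825457 222.42201237]] [[318.94724722 183.47332127]]
0 0.02 [[319.52531541 233.12377746]] [[318.68454728 177.76755509]]
0 0.03 [[319.47716245 239.33702629]] [[318.55099534 174.86684577]]
0 0.04 [[319.42354211 246.25573884]] [[318.41594242 171.93353561]]
[ 0.52349509 -0.18558944  0.11206266] [ 0.52392629 -0.18598849  0.11194888] [ 0.00031029 -0.01135623 -0.04473718] [-0.00017575 -0.01168625 -0.04462331]
```

View pics/w4.png

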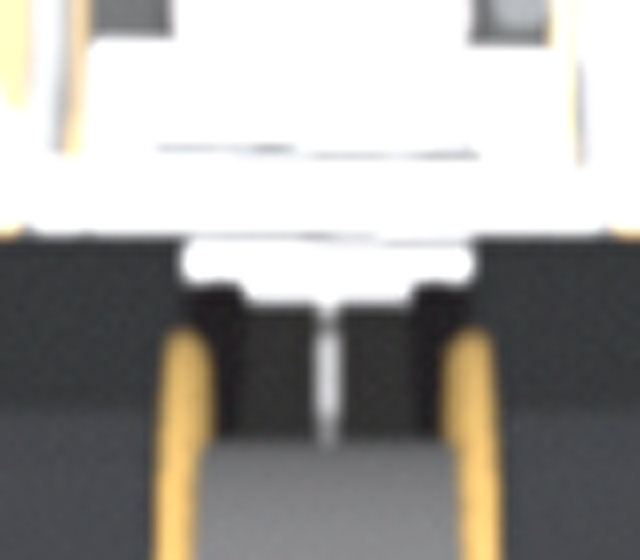

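Call:
move_arm --series '[[[0,0,0.3,0,0,0,-1],[0,0,0,0,0,0,-1],[0,0,0,0,0,0,-1]]]'

```text
time_s: 5.5
tcp_pos: [0.5254, -0.1744, 0.0642]
ee_rot: [[-0.989, 0.15, -0.0], [0.15, 0.989, -0.0], [0.0, -0.0, -1.0]]
wrist_force: [-0.4, 0.4, -0.5]
gripper_width: 0.005
```

Call:
move_arm --series '[[[0,0,0.3,0,0,0,-1],[0,0,0,0,0,0,-1],[0,0,0,0,0,0,-1]]]'

```text
time_s: 5.88
tcp_pos: [0.5254, -0.1744, 0.0612]
ee_rot: [[-0.989, 0.15, -0.0], [0.15, 0.989, -0.0], [0.0, -0.0, -1.0]]
wrist_force: [0.3, -0.3, -0.3]
gripper_width: 0.009
```

No contact at 61 mm confirms that the real tip is about 42 mm short of the reported TCP. I'll continue down, expecting contact near a reported z of 0.025–0.03.

Call:
move_arm --series '[[[0,0,0.8,0,0,0,-1],[0,0,0.8,0,0,0,-1],[0,0,0.4,0,0,0,-1],[0,0,0,0,0,0,-1],[0,0,0,0,0,0,-1]]]'

```text
time_s: 6.5
tcp_pos: [0.5256, -0.1744, 0.0414]
ee_rot: [[-0.989, 0.15, 0.0], [0.15, 0.989, -0.0], [-0.0, -0.0, -1.0]]
wrist_force: [-0.5, -0.5, -0.1]
gripper_width: 0.004
```

```bash
python3 - <<'E'
from h import *
c=r.capture("side");s,w=wcap();print(s["tcp_pos"],s["wrist_force"],s["moment"],s["time_s"])
cv2.imwrite("pics/s5.png",cv2.resize(c["color"][130:210,280:370],None,fx=7,fy=7,interpolation=cv2.INTER_CUBIC))
cv2.imwrite("pics/w5.png",cv2.resize(w["color"][120:270,240:400],None,fx=4,fy=4,interpolation=cv2.INTER_CUBIC))
E
```

```text
[ 0.52568506 -0.17442935  0.04146202] [-0.40619162  0.06550692  0.16054811] [ 0.07889684 -0.0772677   0.02625303] 6.55
```

View pics/s5.png

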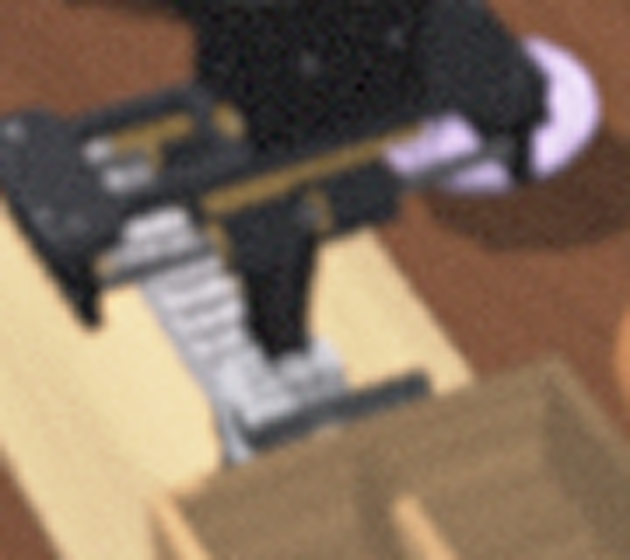

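View pics/w5.png

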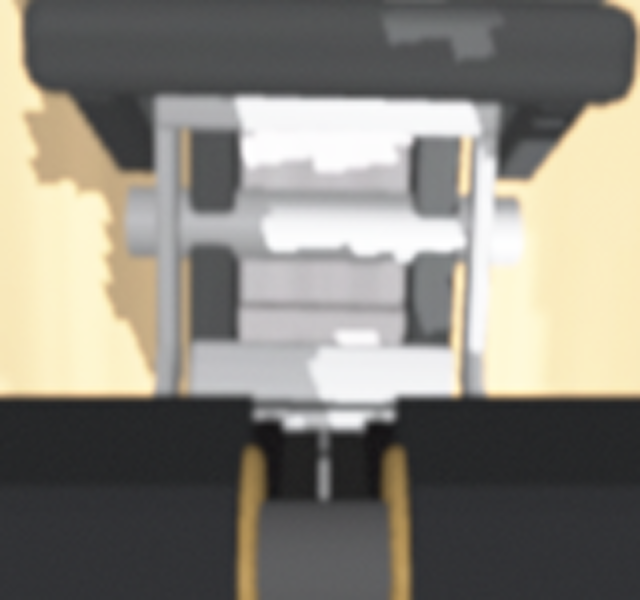

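```bash
python3 - <<'E'
from h import *
s=r.sense();c=r.capture("side");R=s["ee_rot"];t=s["tcp_pos"]
for uv in((280+90/7,130+325/7),(280+520/7,130+182/7),(280+520/7-.01,130+182/7)):
    o,d=ray(c,uv);a=R.T@(o-t);b=R.T@d
    for z in(.04,.06,.08,.1): 
        k=(z-o[2])/d[2];print(uv,z,(R.T@(o+d*k-t)).round(3))
c=r.capture("top")
hsv=cv2.cvtColor(c["color"],cv2.COLOR_BGR2HSV);m=cv2.inRange(hsv,(120,30,90),(160,160,255));n,l,st,ce=cv2.connectedComponentsWithStats(m);i=1+np.argmax(st[1:,4]);print(st[i],ce[i],R.T@(onz(c,ce[i],.02)-t))
E
```

```text
(292.85714285714283, 176.42857142857144) 0.04 [0.039 0.085 0.001]
(292.85714285714283, 176.42857142857144) 0.06 [ 0.046  0.064 -0.019]
(292.85714285714283, 176.42857142857144) 0.08 [ 0.054  0.043 -0.039]
(292.85714285714283, 176.42857142857144) 0.1 [ 0.062  0.022 -0.059]
(354.2857142857143, 156.0) 0.04 [-0.15   0.083  0.002]
(354.2857142857143, 156.0) 0.06 [-0.138  0.062 -0.018]
(354.2857142857143, 156.0) 0.08 [-0.126  0.041 -0.038]
(354.2857142857143, 156.0) 0.1 [-0.114  0.02  -0.058]
(354.2757142857143, 156.0) 0.04 [-0.15   0.083  0.002]
(354.2757142857143, 156.0) 0.06 [-0.138  0.062 -0.018]
(354.2757142857143, 156.0) 0.08 [-0.126  0.041 -0.038]
(354.2757142857143, 156.0) 0.1 [-0.114  0.02  -0.058]
[252 134  30  29 666] [266.47897898 148.39189189] [-0.16324672  0.14833242  0.02159837]
```

Call:
move_arm --series '[[[0,0,0.5,0,0,0,-1],[0,0,0.4,0,0,0,-1],[0,0,0,0,0,0,-1],[0,0,0,0,0,0,-1]]]'

```text
time_s: 7.2
tcp_pos: [0.5255, -0.1744, 0.0322]
ee_rot: [[-0.989, 0.15, -0.0], [0.15, 0.989, -0.0], [0.0, -0.0, -1.0]]
wrist_force: [0.4, 0.7, 0.1]
gripper_width: 0.004
```

Call:
move_arm --series '[[[0,0,0.3,0,0,0,-1],[0,0,0,0,0,0,-1],[0,0,0,0,0,0,-1]]]'

```text
time_s: 7.58
tcp_pos: [0.5258, -0.1745, 0.0296]
ee_rot: [[-0.989, 0.149, 0.001], [0.149, 0.989, -0.0], [-0.001, -0.0, -1.0]]
wrist_force: [0.1, -0.6, 2.3]
gripper_width: 0.004
```

Call:
move_arm --series '[[[0,0,0.3,0,0,0,-1],[0,0,0,0,0,0,-1],[0,0,0,0,0,0,-1]]]'

```text
time_s: 7.95
tcp_pos: [0.5259, -0.1744, 0.0265]
ee_rot: [[-0.989, 0.149, 0.001], [0.149, 0.989, -0.0], [-0.001, 0.0, -1.0]]
wrist_force: [0.4, 0.7, 2.8]
gripper_width: 0.006
```

Contact came at reported z ≈ 0.030 with 2.3 N, matching the spring. I'll press home, following the pad rearward.

Call:
move_arm --series '[[[0,0.2,0.4,0,0,0,-1],[0,0.2,0.3,0,0,0,-1],[0,0,0,0,0,0,-1],[0,0,0,0,0,0,-1]]]'

```text
time_s: 8.45
tcp_pos: [0.5263, -0.1706, 0.0193]
ee_rot: [[-0.989, 0.149, 0.0], [0.149, 0.989, -0.0], [-0.0, -0.0, -1.0]]
wrist_force: [0.7, -1.9, 3.8]
gripper_width: 0.006
```

Call:
move_arm --series '[[[0,0.1,0.2,0,0,0,-1],[0,0,0,0,0,0,-1],[0,0,0,0,0,0,-1]]]'

```text
time_s: 8.82
tcp_pos: [0.5263, -0.1695, 0.0173]
ee_rot: [[-0.989, 0.15, 0.0], [0.15, 0.989, -0.0], [-0.0, -0.0, -1.0]]
wrist_force: [0.8, -2.3, 3.7]
gripper_width: 0.007
```

```bash
python3 - <<'E'
from h import *
c=r.capture("side");s,w=wcap();print(s["tcp_pos"],s["wrist_force"],s["moment"],s["time_s"])
cv2.imwrite("pics/s6.png",cv2.resize(c["color"][130:210,280:370],None,fx=7,fy=7,interpolation=cv2.INTER_CUBIC))
cv2.imwrite("pics/w6.png",cv2.resize(w["color"][120:270,240:400],None,fx=4,fy=4,interpolation=cv2.INTER_CUBIC))
E
```

```text
[ 0.52626806 -0.16952542  0.01735148] [ 1.1012733  -2.2257664   2.72177513] [-0.52859211 -0.40596981 -0.03724565] 8.875
```

View pics/s6.png

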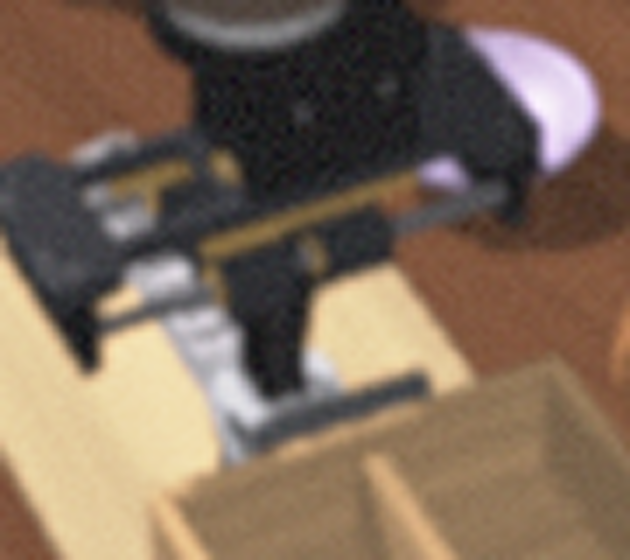

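View pics/w6.png

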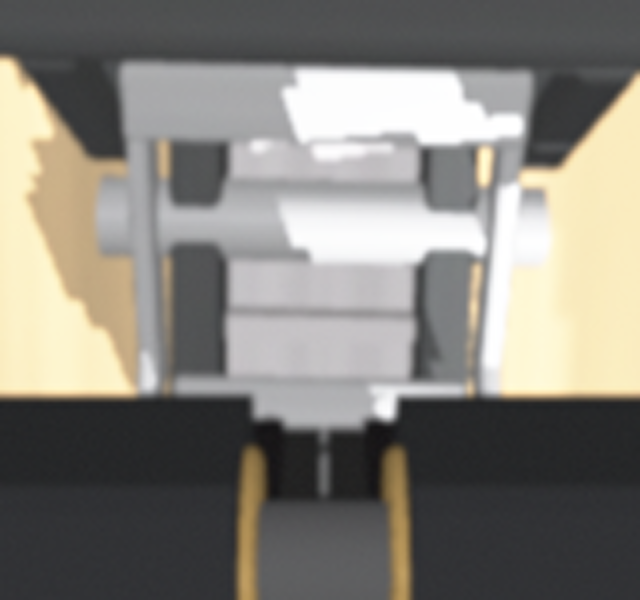

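Call:
move_arm --series '[[[0,0,0.2,0,0,0,-1],[0,0,0,0,0,0,-1],[0,0,0,0,0,0,-1]]]'

```text
time_s: 9.3
tcp_pos: [0.5264, -0.1691, 0.0158]
ee_rot: [[-0.989, 0.149, 0.0], [0.149, 0.989, 0.0], [-0.0, 0.0, -1.0]]
wrist_force: [0.2, 0.1, 7.7]
gripper_width: 0.004
```

Call:
move_arm --series '[[[0,0,0.2,0,0,0,-1],[0,0,0,0,0,0,-1],[0,0,0,0,0,0,-1]]]'

```text
time_s: 9.68
tcp_pos: [0.5265, -0.1692, 0.0152]
ee_rot: [[-0.989, 0.149, 0.001], [0.149, 0.989, -0.0], [-0.001, -0.0, -1.0]]
wrist_force: [-1.1, 1.5, 13.8]
gripper_width: 0.007
```

The lever is on its stop: 13.8 N and no further travel. Now I push along the bar.

Call:
move_arm --series '[[[0,0.3,0,0,0,0,-1],[-0.01,0.5,0,0,0,0,-1],[-0.01,0.6,0,0,0,0,-1],[-0.01,0.6,0,0,0,0,-1],[0,0,0,0,0,0,-1]]]'

```text
time_s: 10.3
tcp_pos: [0.5299, -0.1495, 0.0152]
ee_rot: [[-0.989, 0.148, 0.001], [0.148, 0.989, -0.0], [-0.001, -0.0, -1.0]]
wrist_force: [-2.3, 1.9, 13.9]
gripper_width: 0.008
```

```bash
python3 - <<'E'
from h import *
c=r.capture("side");s,w=wcap();print(s["tcp_pos"],s["wrist_force"],s["moment"],s["time_s"])
a=cv2.resize(c["color"][120:210,270:370],None,fx=5,fy=5,interpolation=cv2.INTER_CUBIC)
cv2.imwrite("pics/s7.png",a)
cv2.imwrite("pics/w7.png",w["color"])
E
```

```text
[ 0.52996348 -0.14944785  0.01518433] [-1.45081613  1.65279191 14.08153365] [0.37600741 0.55932207 0.04971197] 10.35
```

View pics/s7.png

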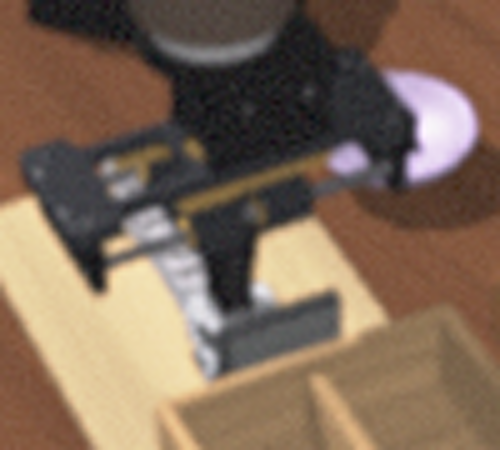

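View pics/w7.png

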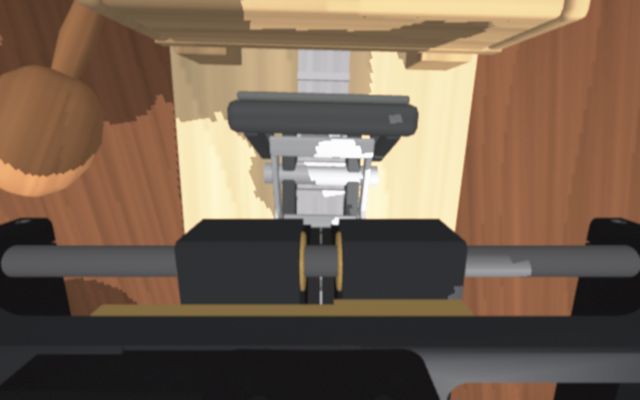

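The jaw is following the finger (about 20 mm so far) and the caddy hasn't moved.

Call:
move_arm --series '[[[0,0.6,0,0,0,0,-1],[-0.01,0.8,0,0,0,0,-1],[-0.01,0.8,0,0,0,0,-1],[0,0.8,0,0,0,0,-1],[-0.01,0.8,0,0,0,0,-1],[-0.01,0.8,0,0,0,0,-1],[0,0.8,0,0,0,0,-1],[-0.01,0.8,0,0,0,0,-1],[-0.01,0.8,0,0,0,0,-1],[0,0.8,0,0,0,0,-1],[-0.01,0.8,0,0,0,0,-1],[0,0.6,0,0,0,0,-1]]]'

```text
time_s: 11.9
tcp_pos: [0.5459, -0.0588, 0.0153]
ee_rot: [[-0.989, 0.148, 0.004], [0.148, 0.989, -0.001], [-0.004, -0.0, -1.0]]
wrist_force: [1.2, -2.8, 11.7]
gripper_width: 0.004
```

```bash
python3 - <<'E'
from h import *
c=r.capture("side");s,w=wcap();print(s["tcp_pos"],s["wrist_force"],s["moment"],s["time_s"])
a=cv2.resize(c["color"][110:210,265:375],None,fx=5,fy=5,interpolation=cv2.INTER_CUBIC)
cv2.imwrite("pics/s8.png",a)
cv2.imwrite("pics/w8.png",w["color"])
E
```

```text
[ 0.54596246 -0.05816744  0.01522221] [ 0.66728509 -0.05956592 12.3261929 ] [ 0.00726946 -0.32323262 -0.00492907] 11.95
```

View pics/s8.png

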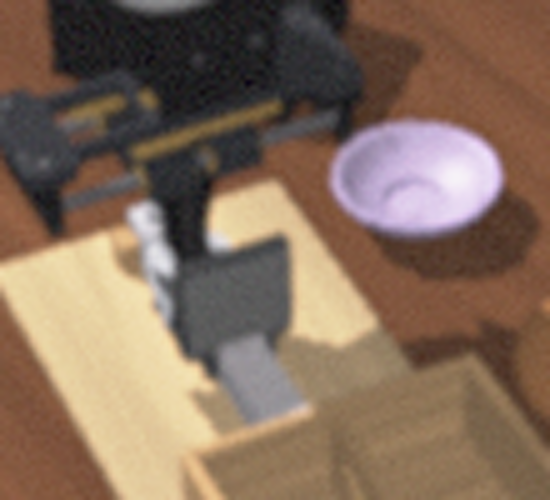

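View pics/w8.png

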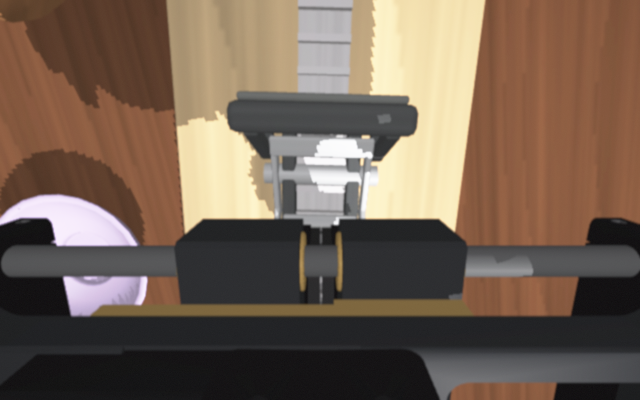

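Call:
move_arm --series '[[[-0.01,0.6,0,0,0,0,-1],[-0.01,0.6,0,0,0,0,-1],[0,0.5,0,0,0,0,-1],[0,0.3,0,0,0,0,-1],[0,0.2,0,0,0,0,-1],[0,0,0,0,0,0,-1],[0,0,0,0,0,0,-1]]]'

```text
time_s: 12.88
tcp_pos: [0.5497, -0.0369, 0.0153]
ee_rot: [[-0.989, 0.148, 0.005], [0.148, 0.989, -0.0], [-0.005, 0.001, -1.0]]
wrist_force: [1.0, -0.5, 11.0]
gripper_width: 0.007
```

Call:
move_arm --series '[[[0,0.3,0,0,0,0,-1],[0,0,0,0,0,0,-1],[0,0,0,0,0,0,-1]]]'

```text
time_s: 13.25
tcp_pos: [0.5499, -0.0345, 0.0152]
ee_rot: [[-0.989, 0.148, 0.004], [0.148, 0.989, -0.001], [-0.004, -0.0, -1.0]]
wrist_force: [1.7, -4.0, 11.2]
gripper_width: 0.003
```

```bash
python3 - <<'E'
from h import *
c=r.capture("side");s,w=wcap();print(s["tcp_pos"],s["wrist_force"],s["moment"],s["time_s"])
a=cv2.resize(c["color"][100:200,255:365],None,fx=5,fy=5,interpolation=cv2.INTER_CUBIC)
cv2.imwrite("pics/s9.png",a)
cv2.imwrite("pics/w9.png",w["color"])
E
```

```text
[ 0.54987233 -0.03451955  0.01522236] [ 1.0600534  -3.32667726 11.23227882] [-1.0008743  -0.56544541  0.01795409] 13.3
```

View pics/s9.png

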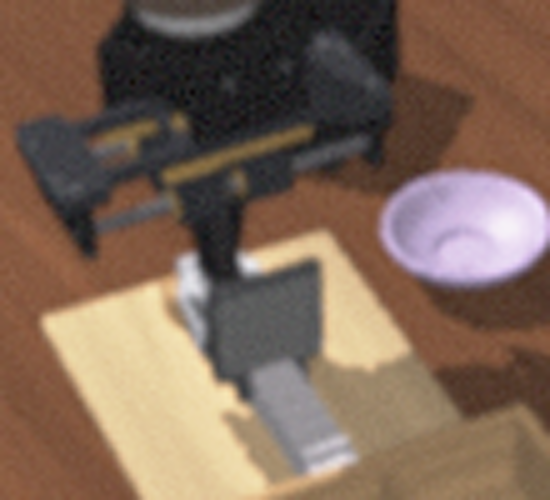

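View pics/w9.png

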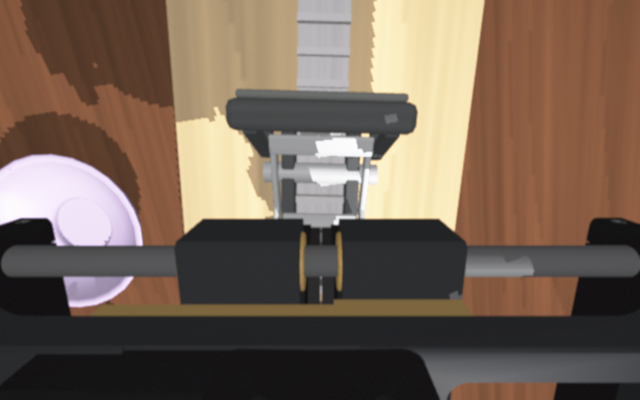

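The finger has travelled 136.7 mm from where the push began. One more nudge to confirm the stop.

Call:
move_arm --series '[[[0,0.2,0,0,0,0,-1],[0,0,0,0,0,0,-1],[0,0,0,0,0,0,-1]]]'

```text
time_s: 13.72
tcp_pos: [0.5496, -0.0332, 0.0151]
ee_rot: [[-0.989, 0.148, 0.003], [0.148, 0.989, -0.002], [-0.003, -0.001, -1.0]]
wrist_force: [0.7, -5.8, 11.2]
gripper_width: 0.009
```

The horizontal reaction is building (-5.8 N), so the jaw is on the bolt. Now I lift straight up.

Call:
move_arm --series '[[[0,0,-0.4,0,0,0,-1],[0,0,-0.5,0,0,0,-1],[0,0,-0.6,0,0,0,-1],[0,0,-0.8,0,0,0,-1],[0,0,-1.5,0,0,0,-1],[0,0,-3,0,0,0,-1],[0,0,-5,0,0,0,-1],[0,0,-5,0,0,0,-1],[0,0,0,0,0,0,-1],[0,0,0,0,0,0,-1]]]'

```text
time_s: 14.98
tcp_pos: [0.5475, -0.0316, 0.1812]
ee_rot: [[-0.989, 0.149, -0.001], [0.149, 0.989, 0.001], [0.001, 0.001, -1.0]]
wrist_force: [0.2, 0.9, -0.1]
gripper_width: 0.005
```

Call:
move_arm --series '[[[0,4,0,0,0,0,-1],[0,5,0,0,0,0,-1],[0,5,0,0,0,0,-1],[0,5,0,0,0,0,-1],[0,5,0,0,0,0,-1],[0,4,0,0,0,0,-1],[0,0,0,0,0,0,-1],[0,0,0,0,0,0,-1]]]'

```text
time_s: 15.98
tcp_pos: [0.5891, 0.2441, 0.1797]
ee_rot: [[-0.989, 0.149, -0.003], [0.149, 0.989, -0.002], [0.003, -0.002, -1.0]]
wrist_force: [1.0, 0.5, 0.1]
gripper_width: 0.005
```

```bash
python3 - <<'E'
from h import *
t=r.capture("top");c=r.capture("side");s=r.sense();print(s["tcp_pos"],s["wrist_force"],s["time_s"])
cv2.imwrite("pics/t10.png",cv2.resize(t["color"][130:260,225:405],None,fx=4.4,fy=4.4,interpolation=cv2.INTER_CUBIC))
cv2.imwrite("pics/s10.png",cv2.resize(c["color"][100:295,240:440],None,fx=3,fy=3,interpolation=cv2.INTER_CUBIC))
np.savez("t10.npz",**t)
for n in("top","side"):
  a=cv2.imread(f"pics/{n}0.png");b={"top":t,"side":c}[n]["color"]
  d=cv2.absdiff(a,b).max(2);y0,y1,x0,x1=(150,260,228,405) if n=="top" else (100,300,240,440)
  cv2.imwrite(f"pics/d_{n}.png",cv2.resize(d[y0:y1,x0:x1],None,fx=3,fy=3))
E
```

```text
[0.58957282 0.24350895 0.18064855] [-0.04860303  0.29219004 -0.14781758] 16.075
```

View pics/t10.png

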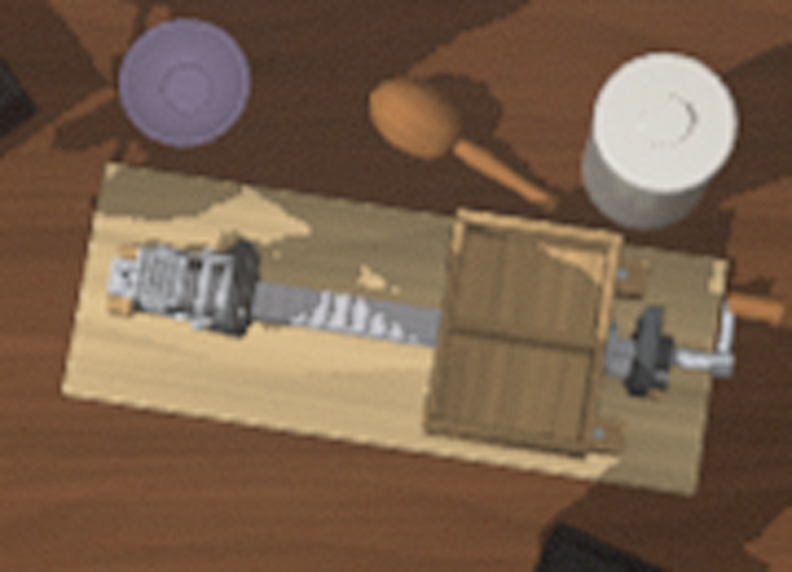

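View pics/s10.png

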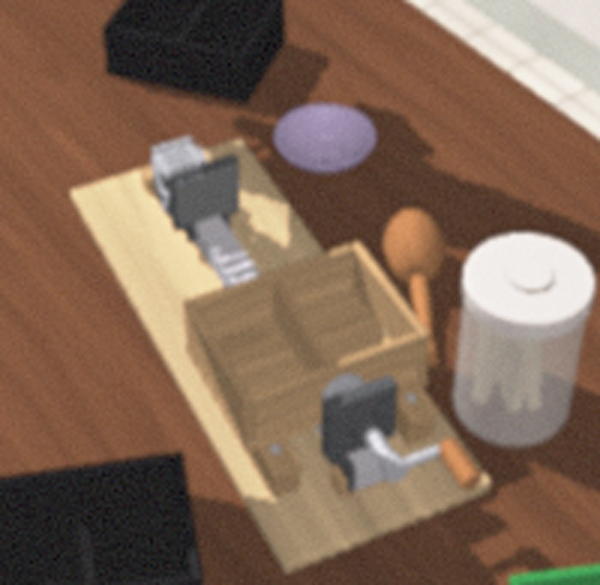

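View pics/d_side.png

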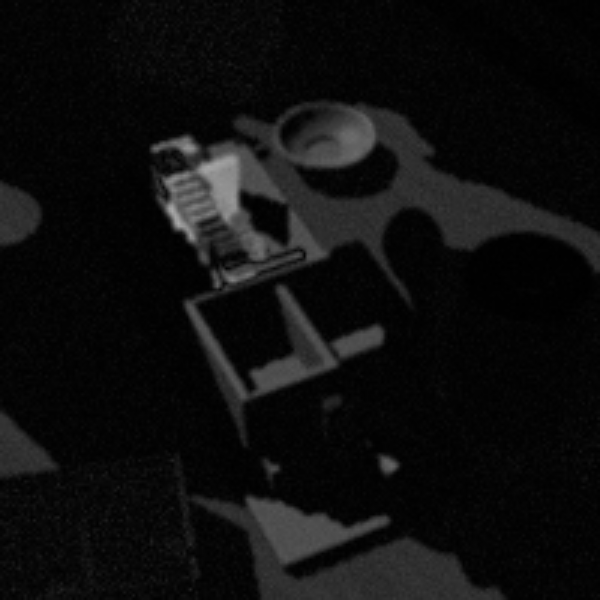

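```bash
python3 - <<'E'
from h import *
c=dict(np.load("t10.npz"));f=lambda x,y,y0:onz(c,(225+x/4.4,y0+y/4.4),.1)
# right (caddy-side) lower corner of plate: before (438,275 approx) / same features' mid
a=f(426,227.5,150);b=f(246,289,130);print(a,b,np.linalg.norm(a-b))
f2=lambda x,y,y0:onz(c,(225+x/4.4,y0+y/4.4),.066)
a=f2(345,222,150);b=f2(163,273,130);print("pad",np.linalg.norm(a-b))
E
```

```text
[ 0.51182812 -0.23535679  0.1       ] [ 0.53299144 -0.10702963  0.1       ] 0.13006055026930316
pad 0.13617576861988928
```

The top-view estimate is 130–136 mm with an error of about 4 mm. I'll check more precisely with the wrist camera.

Call:
move_arm --series '[[[0,-5,0,0,0,0,-1],[0,-5,0,0,0,0,-1],[0,-5,0,0,0,0,-1],[0,-4,0,0,0,0,-1],[0,0,0,0,0,0,-1],[0,0,0,0,0,0,-1]]]'

```text
time_s: 16.82
tcp_pos: [0.5616, 0.0563, 0.1816]
ee_rot: [[-0.989, 0.151, 0.001], [0.151, 0.989, 0.0], [-0.001, 0.0, -1.0]]
wrist_force: [0.8, 0.7, 0.3]
gripper_width: 0.006
```

```bash
python3 - <<'E'
from h import *
s,w=wcap();print(s["tcp_pos"],s["time_s"])
cv2.imwrite("pics/w11.png",cv2.resize(w["color"][20:230,250:390],None,fx=2.8,fy=2.8,interpolation=cv2.INTER_CUBIC));np.savez("w11.npz",**w)
E
```

```text
[0.5616132  0.05625696 0.18156756] 16.825
```

View pics/w11.png

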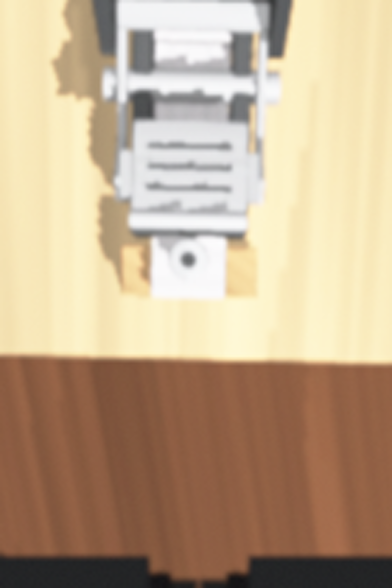

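```bash
python3 - <<'E'
from h import *
c=dict(np.load("w11.npz"));f=lambda x,y,z:onz(c,(250+x/2.8,20+y/2.8),z)
print("front",np.linalg.norm(f(190,121,.061)-[.52292,-.18910,.061]),"rear",np.linalg.norm(f(189,232,.073)-[.52689,-.15761,.073]),f(188,258,.053))
print("bar pin")
E
```

```text
front 0.13497433458957497 rear 0.13863934636775768 [ 0.55371158 -0.01359662  0.053     ]
bar pin
```

Front and rear pad edges give 135 and 139 mm of travel, against 136 mm at the stop. The saddle is against the bolt and the lever is up. I'll clear the arm and hand in.

Call:
move_arm --series '[[[0,5,0,0,0,0,-1],[0,5,0,0,0,0,-1],[0,5,0,0,0,0,-1],[0,0,0,0,0,0,-1],[0,0,0,0,0,0,-1]]]'

```text
time_s: 17.5
tcp_pos: [0.5836, 0.2057, 0.1808]
ee_rot: [[-0.989, 0.148, -0.001], [0.148, 0.989, -0.001], [0.001, -0.001, -1.0]]
wrist_force: [0.2, -0.5, 1.0]
gripper_width: 0.006
```

```bash
python3 - <<'E'
from h import *
print(r.finish_job());s=r.sense();print(s["tcp_pos"],s["wrist_force"],s["time_s"])
E
```

```text
the job is handed in; nothing more can be done
None
the job is handed in; nothing more can be done
```

The jaw is back at the stop bolt, the lever has been let go, and the job was handed in at about 17.5 s of the 40 s allowed. No verdict was reported.

With the fingers shut, I pressed the lever onto its stop (about 14 N). I pushed the jaw along the bar until the finger had moved about 137 mm and the horizontal reaction rose to about 6 N. Then I lifted straight up and moved clear.

**Last checks**
- **Jaw travel:** the wrist camera gave 135 and 139 mm from the pad's two edges, against 136 mm at the stop. It also showed the jaw against the bolt and the lever up. A coarser top-view check gave 130 and 136 mm.
- **Caddy and surroundings:** comparing the side pictures from before and after, the caddy, canister, egg and dish had not moved; only shadows and the jaw differed.
- **Arm:** it was clear of everything, with wrist force back to about zero.

**One disagreement:** the visible fingertip, and where contact came, were about 38–44 mm behind the reported tool point. I found the pad by cameras and force rather than by the reported height.

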